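Third hand at the drilling jig

ROBOT

A 7-joint arm with a two-finger parallel gripper is mounted at the origin on a cart in front of the work surface, level with it; the furniture and walls round the work are solid. World frame = base frame: x ahead of the robot, y to its left, z up, the work surface at z = 0. Lengths are in m, angles in degrees, forces in N, time in s.
With the tool pointing down it reaches from about 0.425 to 0.975 m from the base axis. Payload 16.7 kg.
Tool frame: the origin (TCP) lies between the finger pads; the fingertips stand tip_reach ahead of it and the grasp point (between the pads) is the TCP (tip_reach is the distance from the TCP to the fingertips, in m); z points along the fingers, y is the line along which they close (so a half turn about z gives the same grasp; the last joint's range is limited). The gripper opens to 85 mm and grips with 20 to 120 N. Pads are 22 mm wide; open, the fingers measure 114 mm over their backs; the gripper's body (76 mm by 85 mm) begins 54 mm behind the grasp point. The pads swing forward as they close: fully open they stand 13 mm farther back than shut.
Start: joints at [-80.3, 24.414, 4.234, 92.017, -1.954, 63.644, -3.845], TCP at [0.212, 0.641, 0.25] pointing down, gripper open.
Joint ranges: [-163.25, 163.25], [-28.42, 122.38], [-70.27, 78.77], [12.13, 141.07], [-58.53, 238.53], [9.26, 117.41], [-156.51, 156.51]. Speed limits (degrees/s): [108.29, 108.29, 136.94, 136.94, 172.46, 172.46, 172.46].

INTERFACE

Orientations are given as [roll, pitch, yaw] about the fixed x, y, z axes, in that order (R = Rz(yaw) Ry(pitch) Rx(roll)).
In Python, from bench import * gives the robot as it stands.
- The arm moves only by the tool step_arm, never from a script. Its argument "targets" is a list that holds one entry, the list of rows, each a list of 6 numbers: the shift along the tool's x, y, z in mm, then the turn, a rotation vector about the tool's x, y, z in rad. In form: [[[x, y, z, ax, ay, az], ...]]. A call has exactly 5 rows; each row shifts and turns the commanded pose from where the row before left it, along the tool's axes as they then stand; what a row does not reach is not made up. A row lasts 1/10 s, in which the tool goes at most 50 mm and 8.59 degrees, less where a joint would pass 70% of its speed; a pose out of reach is approached as far as the arm can. A call is refused whole if a number of a shift passes 50 or a number of a turn 0.15, either way. A call with a gripper value outside its range is refused whole. "gripper" is the opening, from 0 (shut) to 1 (fully open), set as the call begins (left out, the last holds). The fingers move at their own pace and stop on an object; "newtons" is the grip in N (left out, the last holds). Time passes only in rows, so rows that do not move let the fingers close, or fill a call up. It gives the time, the measured TCP pose, the force, the opening and the grip force at its end, in the units of the state.
- get_obs(): the state, without advancing time (a new reading comes with each control period).
- grab_frame(name): name is "scene" or "top" or "wrist"; returns the picture (400x640x3 uint8, red, green, blue); there is no depth.
- camera_info(name): a dict with "camera_matrix" (3x3 intrinsics, pixels), "D" ([k1, k2, p1, p2, k3] as OpenCV has them; the pictures are not rectified), "R" (3x3) and "t" (3): a world point X has camera coordinates R X + t; the wrist camera has in their place "mount" (4x4, takes a point from camera to tool coordinates, whose origin is the TCP and whose axes are the flange's). Camera axes: x right, y down, z forward; pixel columns grow to the right and rows downward; lengths in m; the calibration is good to about 2 mm. A picture is of the moment at which its call begins: read the wrist's pose just before it. camera_info takes no time and is no camera call.
- close_job(): hands the job in; it is judged then, once.
The state is a dict: "clock": time; "joint_positions": joint angles; "joint_vel": joint speeds; "joint_torque": joint torques, N m; "tool_pos": TCP position; "ee_rot": TCP orientation; "wrist_force": force on the tool from outside, world axes, zero at the start; "wrist_torque": the same for the moment, N m; "width": opening from 0.0 (shut) to 1.0 (fully open); "grasp_force": force on a finger pad.
Only numpy, scipy, OpenCV 4.12 (cv2) and the standard library are available. Lean on these libraries where they do the work, as an engineer would, in place of code of your own. Each camera call takes 0.05 s, during which the arm holds its last target. There are 200 camera calls.

TASK

Pick up the flat strip of wood (the one that fits the mouth of the drilling jig), slide one end of it under the jig's bridge, broad face down, and press it against the sprung stop until the stop is pushed in to about the middle of its travel, which takes about 12 N. Never drive the stop to the end of its travel, and do not shove the other loose things about. Finish while still holding the strip there with the fingers, pressing steadily, so that I can drill and fasten it; do not let go.

Things in the scene. Friction and masses are not known exactly. Their poses are not given: they have to be found in the camera images.
- strip: the flat strip: plain dark brown wooden bar, 34 mm wide (its x), 140 mm long (its y), 22 mm thick (its z), about 70 g, loose, broad face down on the saw table, length within 0.25 rad of straight ahead of the robot. Origin: centre of its underside. Both ends are alike. It lies in a row with square_stick and thick_block, in any order, centres about 120 mm apart.
- strip_mid (a point): the middle of the strip's volume, 11 mm above the underside, axes as strip
- jig: drilling jig bolted to the saw table, placed and turned differently each time. Origin: on the table, in the middle of its mouth, which faces the robot; x is the way the strip slides in, y left, z up. Two plywood cheeks, 25 mm high, run from x = 0 to 130 mm, inner faces at y = +-18.5 mm, outer at +-36.5 mm; the table is the slot's floor. Cheeks and roof flare at the mouth, out to x = -15 mm.
- jig_bridge (a point): middle of the top of the jig's aluminium bridge with two drill bushes, 33 mm above the table (bushes 38 mm). The bridge roofs the slot from jig x = 0 to 55 mm, its underside 25 mm above the table. Behind it the slot is open above to x = 104 mm, where a stop block 38 mm high closes it. Feet reach out to jig y = +-58 mm between x = 32 and 108 mm.
- stop_face (a point): middle of the stop's face that the strip bears on: a steel pad in the slot, 33 mm wide, 2 to 21 mm above the table. Its face stands at jig x = 60 mm + joint stop. Black ticks on top of both cheeks mark where the face is when free, in the middle (bold tick) and at the end of its travel. This point lies 11 mm above the table; axes as the jig.
- stop (a joint): how far the sprung stop is pushed in along jig x, m: 0 free, 0.012 middle, 0.024 end of travel. Spring 1.0 N per mm, no preload (12 N at 12 mm). With the strip against it, the strip's middle is at jig x = -10 mm + this value; so with the stop in the middle 68 mm of the strip still stick out of the mouth, and can be gripped there.
- square_stick: loose bystander: reddish square stick 28 x 160 x 28 mm (too thick for the jig), length along its y, origin centre of underside
- thick_block: loose bystander: pale block 50 x 110 x 32 mm (too wide for the jig), length along its y, origin centre of underside
- sanding_block: loose bystander: cork sanding block 66 x 104 x 34 mm, beyond the row of wood, origin centre of underside
- wax_tin: loose bystander: round flat tin, 58 mm across, 29 mm high, beyond the row of wood, origin centre of underside

How it is judged:
By the outcome, as a careful person would: the job done as asked, in the order asked, and still so for the second after the job is handed in, while the arm keeps its last pose, push and grip.
It also fails if it takes over 38 s, if anything falls off the work surface, if the arm or the gripper's body presses on something with over 40 N, if the wrist force passes 120 N, or if a joint passes its speed limit or range.

## Working session

There is one attempt and no reset: what is moved stays moved. The work goes in short steps, Python scripts to look and compute and a tool call to move; the robot and the scene stay as the last step left them, time stands still between calls to the robot, and variables do not carry over. Pictures are saved under pics/ and viewed, at most 10 in all, crops included, and the job is handed in when it is done.

Besides the shell and the picture viewer there is one more tool, called after ">>>" as name(argument=value, ...) on one line, values as JSON. step_arm: Moves the arm, as the interface text tells. Its arguments: {"type":"object","properties":{"targets":{"type":"array","items":{"type":"array","items":{"type":"array","items":{"type":"number"}}}},"gripper":{"type":"number"},"newtons":{"type":"number"}},"required":["targets"]}

```bash
ls; mkdir -p pics
python3 - <<'E'
from bench import *
import cv2
o=get_obs(); print(o)
try: print(tip_reach)
except Exception as e: print(e)
for n in ["scene","top"]:
    f=grab_frame(n); cv2.imwrite(f"pics/{n}0.png",f[:,:,::-1]); print(n,camera_info(n))
print(camera_info("wrist"))
E
```

```text
pics
{'clock': 0.0, 'joint_positions': array([-80.29990961,  24.44987826,   4.23103615,  92.0530374 ,
        -1.95356148,  63.64435332,  -3.84399409]), 'joint_vel': array([ 0.02632813, -0.02463253, -0.0365067 , -0.09044627, -0.06017877,
       -0.07066966, -0.09627122]), 'joint_torque': array([-1.77612419e-03, -9.49838519e+01,  3.75968993e+00, -4.63519478e+01,
        1.92312134e-02,  1.00022630e-02, -5.23505139e-05]), 'tool_pos': array([0.21146328, 0.640604  , 0.24960165]), 'ee_rot': array([-1.79925091e+02,  5.63477603e-03,  1.61733275e+02]), 'wrist_force': array([ 0.62587905, -1.28282465, -0.47611701]), 'wrist_torque': array([ 0.02490142, -0.01988348,  0.00037079]), 'grasp_force': 0.0, 'width': 0.9988226312893108}
0.019
scene {'camera_matrix': array([[410.00976644,   0.        , 324.35584559],
       [  0.        , 410.00976644, 205.16845641],
       [  0.        ,   0.        ,   1.        ]]), 'D': array([0.03721436, 0.        , 0.        , 0.        , 0.        ]), 'R': array([[ 0.89316205, -0.44955183, -0.01283364],
       [-0.29281589, -0.55962903, -0.77528975],
       [ 0.34
[... 485 characters left out ...]
25155e-02,  2.02612330e-04, -9.96755193e-01]]), 't': array([0.2084605 , 0.59133062, 1.14300715])}
{'camera_matrix': array([[335.13402749,   0.        , 326.56651879],
       [  0.        , 335.13402749, 192.16313007],
       [  0.        ,   0.        ,   1.        ]]), 'D': array([-0.02425286,  0.        ,  0.        ,  0.        ,  0.        ]), 'mount': array([[ 2.17574843e-04, -9.48227467e-01, -3.17591913e-01,
         8.14530254e-02],
       [ 9.99999136e-01, -2.05466839e-04,  1.29853418e-03,
         6.13640640e-04],
       [-1.29656039e-03, -3.17591921e-01,  9.48226603e-01,
        -1.23535196e-01],
       [ 0.00000000e+00,  0.00000000e+00,  0.00000000e+00,
         1.00000000e+00]])}
```

View pics/top0.png

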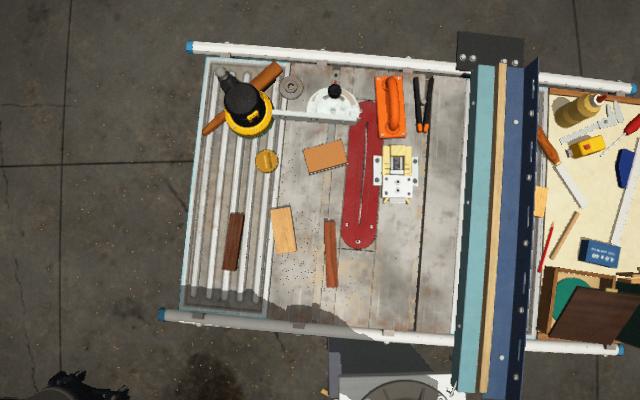

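View pics/scene0.png

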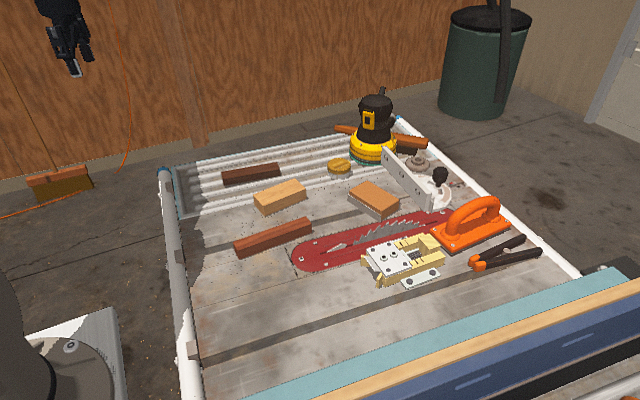

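The top view shows the dark strip at about (233,241), the pale block at (283,229), the red stick at (331,253), and the jig around (397,174) with its mouth at about (400,203), facing down in the image. The scene view agrees.

```bash
cat > h.py <<'E'
from bench import *
import numpy as np, cv2
from scipy.spatial.transform import Rotation as Ro
def cam(name,o=None):
    c=camera_info(name)
    if name=="wrist":
        T=np.eye(4); T[:3,:3]=Ro.from_euler('xyz',o['ee_rot'],degrees=True).as_matrix(); T[:3,3]=o['tool_pos']
        M=T@c['mount']; return c,M[:3,:3],M[:3,3]
    return c,c['R'].T,-c['R'].T@c['t']
def ray(px,z,name,o=None):
    c,R,C=cam(name,o)
    u=cv2.undistortPoints(np.float64(px).reshape(-1,1,2),c['camera_matrix'],c['D']).reshape(-1,2)
    d=np.c_[u,np.ones(len(u))]@R.T
    return C+d*((z-C[2])/d[:,2])[:,None]
def proj(X,name,o=None):
    c,R,C=cam(name,o)
    return cv2.projectPoints((np.float64(X).reshape(-1,3)-C)@R,np.zeros(3),np.zeros(3),c['camera_matrix'],c['D'])[0].reshape(-1,2)
def rect(mask,z,name,o=None):
    cs,_=cv2.findContours(mask.astype(np.uint8),cv2.RETR_EXTERNAL,cv2.CHAIN_APPROX_NONE)
    k=max(cs,key=cv2.contourArea)
    P=ray(k.reshape(-1,2),z,name,o)[:,:2]
    (c,s,a)=cv2.minAreaRect((P*1000).astype(np.float32)); b=cv2.boxPoints((c,s,a))
    e=[b[1]-b[0],b[2]-b[1]]; e=max(e,key=np.linalg.norm)
    return np.array(c),sorted(s),np.degrees(np.arctan2(e[1],e[0]))%180,k
E
python3 - <<'E'
from h import *
f=cv2.imread('pics/top0.png'); hsv=cv2.cvtColor(f,cv2.COLOR_BGR2HSV)
print(hsv[241,233],hsv[253,331],hsv[229,283],hsv[200,233])
def box(x0,x1,y0,y1):
    m=np.zeros(f.shape[:2],bool); m[y0:y1,x0:x1]=1; return m
m=box(215,250,205,280)&(hsv[...,1]>90)&(hsv[...,2]<130)
print('strip',rect(m,.022,'top')[:3])
m=box(318,345,210,295)&(hsv[...,1]>90); print('stick',rect(m,.028,'top')[:3])
m=box(268,302,200,260)&(hsv[...,1]>70); print('block',rect(m,.032,'top')[:3])
# straightened crop of jig
c=f[135:215,365:430]; cv2.imwrite('pics/jig0.png',cv2.resize(c,None,fx=7,fy=7,interpolation=cv2.INTER_CUBIC))
print(ray([[383,200],[417,200]],.033,'top'))
E
```

```text
[ 10 154  93] [  9 171 133] [ 16 134 219] [ 27  11 225]
strip (array([490.25622559, 412.85693359]), [36.66261291503906, 139.3289031982422], np.float32(170.56763))
stick (array([457.16375732, 172.50074768]), [29.02216339111328, 160.5357208251953], np.float32(2.013715))
block (array([517.23974609, 287.88528442]), [51.33188247680664, 110.76749420166016], np.float32(8.12575))
[[ 0.58591347  0.04125105  0.033     ]
 [ 0.58433984 -0.04274452  0.033     ]]
```

View pics/jig0.png

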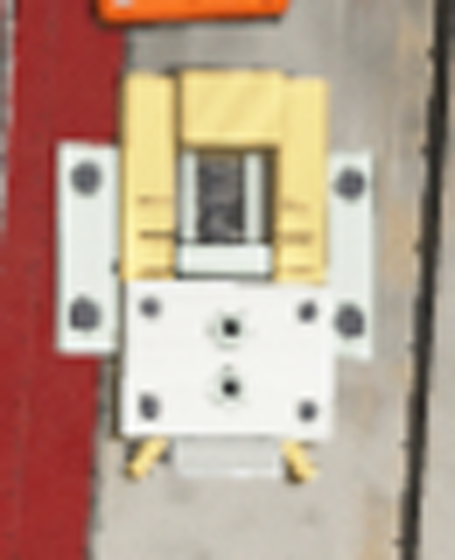

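Crop (7x, offset 365,135): the bridge plate corners are at about (121,433), (331,438), (123,281) and (330,284). The bushes are at (230,328) and (230,388), and the rear of the stop block spans (180,70) to (283,73). The ticks show beside the free stop.

```bash
cat >> h.py <<'E'
def plan(pos,yaw,n,o=None,start=None):
    """per-row tool-axis shifts (mm) and z turn (rad) to go to pos,yaw in n rows (tool down)"""
    o=o or get_obs(); p=np.array(o['tool_pos'] if start is None else start); R=Ro.from_euler('xyz',o['ee_rot'],degrees=True)
    G=Ro.from_euler('xyz',[180,0,yaw],degrees=True)
    w=(R.inv()*G).as_rotvec()/n; d=(np.array(pos)-p)/n*1000
    for i in range(n):
        print(np.round(R.inv().apply(d),1),np.round(w,4)); R=R*Ro.from_rotvec(w)
E
python3 - <<'E'
from h import *
q=lambda L:np.array(L)/7+[365,135]-0.43
fr=ray(q([[121,433],[331,438]]),.033,'top'); re=ray(q([[123,281],[330,284]]),.033,'top'); bu=ray(q([[230,388],[230,328]]),.038,'top'); bl=ray(q([[180,70],[283,73]]),.038,'top')
print(fr,re,bu,bl,sep='\n')
mf,mr,mb=fr.mean(0),re.mean(0),bl.mean(0)
for a,b in((mf,mr),(mf,mb),(bu[0],bu[1])): d=b-a; print(np.linalg.norm(d[:2]),np.degrees(np.arctan2(d[1],d[0])))
e=fr[0]-fr[1]; print('front',np.degrees(np.arctan2(-e[0],e[1])),np.linalg.norm(e))
plan([.447,.420,.12],170.6,10)
E
```

```text
[[ 0.59475767  0.04381193  0.033     ]
 [ 0.59162649 -0.03023301  0.033     ]]
[[ 0.64842232  0.04150389  0.033     ]
 [ 0.64611445 -0.03180068  0.033     ]]
[[0.60943754 0.00573182 0.038     ]
 [0.63055167 0.00504178 0.038     ]]
[[ 0.72247249  0.01962955  0.038     ]
 [ 0.72085894 -0.01690306  0.038     ]]
0.0541110178593132 -2.052347832875393
0.12858817397709507 -2.4185086939259075
0.021125403476571873 -1.8718364199974142
front -2.4214495809740253 0.07411111076739983
[-29.3 -13.6  13. ] [-0.0001 -0.     -0.0155]
[-29.1 -14.   13. ] [-0.0001 -0.     -0.0155]
[-28.8 -14.5  13. ] [-0.0001 -0.     -0.0155]
[-28.6 -14.9  13. ] [-0.0001 -0.     -0.0155]
[-28.4 -15.3  13. ] [-0.0001 -0.     -0.0155]
[-28.1 -15.8  13. ] [-0.0001 -0.     -0.0155]
[-27.9 -16.2  13. ] [-0.0001 -0.     -0.0155]
[-27.6 -16.7  13. ] [-0.0001 -0.     -0.0155]
[-27.4 -17.1  13. ] [-0.0001 -0.     -0.0155]
[-27.1 -17.5  13. ] [-0.0001 -0.     -0.0155]
```

>>> step_arm(targets=[[[-29.3, -13.6, 13, 0, 0, -0.0155], [-29.1, -14, 13, 0, 0, -0.0155], [-28.8, -14.5, 13, 0, 0, -0.0155], [-28.6, -14.9, 13, 0, 0, -0.0155], [-28.4, -15.3, 13, 0, 0, -0.0155]]], gripper=1)

```text
clock: 0.6
tool_pos: [0.33, 0.5295, 0.1846]
ee_rot: [-180.0, -0.0, 166.2]
wrist_force: [0.8, 0.0, 0.4]
width: 0.998
grasp_force: 0.0
```

>>> step_arm(targets=[[[-28.1, -15.8, 13, 0, 0, -0.0155], [-27.9, -16.2, 13, 0, 0, -0.0155], [-27.6, -16.7, 13, 0, 0, -0.0155], [-27.4, -17.1, 13, 0, 0, -0.0155], [-27.1, -17.5, 13, 0, 0, -0.0155]]])

```text
clock: 1.1
tool_pos: [0.4477, 0.4192, 0.1196]
ee_rot: [-180.0, -0.0, 170.7]
wrist_force: [0.6, 0.4, 0.4]
width: 1.001
grasp_force: 0.0
```

>>> step_arm(targets=[[[0, 0, 0, 0, 0, 0], [0, 0, 0, 0, 0, 0], [0, 0, 0, 0, 0, 0], [0, 0, 0, 0, 0, 0], [0, 0, 0, 0, 0, 0]]])

```text
clock: 1.6
tool_pos: [0.4464, 0.4212, 0.1206]
ee_rot: [180.0, 0.0, 170.7]
wrist_force: [-0.9, -0.3, 0.4]
width: 1.001
grasp_force: 0.0
```

Run:
```python
from h import *
o=get_obs(); f=grab_frame('wrist')[:,:,::-1].copy(); cv2.imwrite('pics/w1.png',f)
print(o['tool_pos'],o['ee_rot'],o['joint_positions'],o['wrist_force'])
hsv=cv2.cvtColor(f,cv2.COLOR_BGR2HSV)
s=proj([.490,.413,.022],'wrist',o); print(s)
x,y=s[0].astype(int); print(hsv[y,x])
m=(hsv[...,1]>90)&(hsv[...,2]<130)&(hsv[...,0]<20)
c,s,a,k=rect(m,.022,'wrist',o); print(c,s,a,k.reshape(-1,2).min(0),k.reshape(-1,2).max(0))
```

```text
[0.44638298 0.42121739 0.12059117] [1.79971927e+02 9.78656743e-04 1.70694246e+02] [-53.75531263  26.91501534   5.70019572 106.61930206  -3.56643146
  46.61125913  34.47562699] [-0.90923109 -0.2917903   0.3784588 ]
[[323.9151152  257.14163363]]
[ 10 134  63]
[487.53143311 416.71902466] [33.29033660888672, 142.540771484375] 170.86589 [304 160] [352 331]
```

View pics/w1.png

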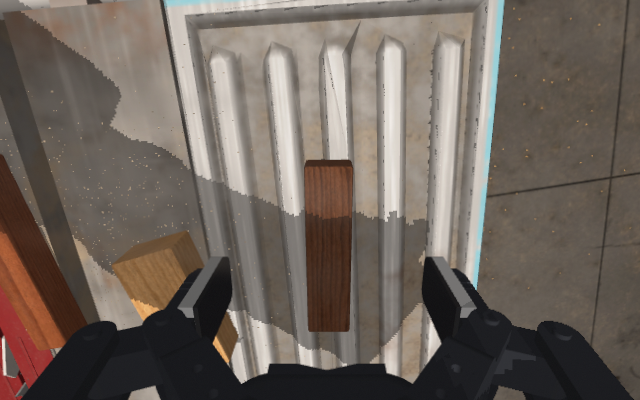

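The wrist view shows the strip at columns 304-352 and rows 160-331, midway between the open fingers, and nothing stands in the way. I'm descending to grip near its robot-side end.

>>> step_arm(targets=[[[0, 1, 0, 0, 0, 0], [0, 1, 22, 0, 0, 0], [0, 0, 24, 0, 0, 0], [0, 0, 26, 0, 0, 0], [0, 0, 23, 0, 0, 0]]], gripper=1)

```text
clock: 2.15
tool_pos: [0.4471, 0.4225, 0.0243]
ee_rot: [180.0, -0.0, 170.6]
wrist_force: [-0.0, 1.3, -0.3]
width: 1.003
grasp_force: 0.0
```

>>> step_arm(targets=[[[0, 0, 0, 0, 0, 0], [0, 0, 0, 0, 0, 0], [0, 0, 0, 0, 0, 0], [0, 0, 0, 0, 0, 0], [0, 0, 0, 0, 0, 0]]], gripper=0, newtons=80)

```text
clock: 2.65
tool_pos: [0.448, 0.423, 0.0271]
ee_rot: [179.9, 0.1, 170.6]
wrist_force: [-2.2, -0.7, 10.5]
width: 0.375
grasp_force: 80.3
```

>>> step_arm(targets=[[[0, 0, 0, 0, 0, 0], [0, 0, 0, 0, 0, 0], [0, 0, 0, 0, 0, 0], [0, 0, 0, 0, 0, 0], [0, 0, 0, 0, 0, 0]]])

```text
clock: 3.15
tool_pos: [0.448, 0.423, 0.0271]
ee_rot: [179.9, 0.1, 170.6]
wrist_force: [-2.7, -0.9, 9.7]
width: 0.373
grasp_force: 80.3
```

The grip is good. The tips touched the table at TCP z of about 0.027, so I'll stay above that. Next is the lift and the carry to in front of the mouth.

>>> step_arm(targets=[[[0, 0, -12, 0, 0, 0], [0, 0, -14, 0, 0, 0], [0, 0, -14, 0, 0, 0], [0, 0, -14, 0, 0, 0], [0, 0, -12, 0, 0, 0]]])

```text
clock: 3.65
tool_pos: [0.4476, 0.4225, 0.0932]
ee_rot: [179.9, 0.0, 170.6]
wrist_force: [0.7, -0.4, -0.9]
width: 0.368
grasp_force: 79.5
```

Run:
```python
from h import *
o=get_obs(); print(o['tool_pos'],o['wrist_force'],o['width'])
plan([.451,.0125,.09],177.7,15,o)
```

```text
[0.44759792 0.42251506 0.09318036] [ 0.68837423 -0.43013307 -0.88127068] 0.3682897928120353
[ -4.7 -26.9   0.2] [ 0.0001  0.     -0.0082]
[ -4.5 -27.    0.2] [ 0.0001  0.     -0.0082]
[ -4.2 -27.    0.2] [ 0.0001  0.     -0.0082]
[ -4.  -27.    0.2] [ 0.0001  0.     -0.0082]
[ -3.8 -27.1   0.2] [ 0.0001  0.     -0.0082]
[ -3.6 -27.1   0.2] [ 0.0001  0.     -0.0082]
[ -3.3 -27.1   0.2] [ 0.0001  0.     -0.0082]
[ -3.1 -27.2   0.2] [ 0.0001  0.     -0.0082]
[ -2.9 -27.2   0.2] [ 0.0001  0.     -0.0082]
[ -2.7 -27.2   0.2] [ 0.0001  0.     -0.0082]
[ -2.4 -27.2   0.2] [ 0.0001  0.     -0.0082]
[ -2.2 -27.2   0.2] [ 0.0001  0.     -0.0082]
[ -2.  -27.3   0.2] [ 0.0001  0.     -0.0082]
[ -1.8 -27.3   0.2] [ 0.0001  0.     -0.0082]
[ -1.5 -27.3   0.2] [ 0.0001  0.     -0.0082]
```

>>> step_arm(targets=[[[-4.7, -26.9, 0.2, 0, 0, -0.0082], [-4.5, -27, 0.2, 0, 0, -0.0082], [-4.2, -27, 0.2, 0, 0, -0.0082], [-4, -27, 0.2, 0, 0, -0.0082], [-3.8, -27.1, 0.2, 0, 0, -0.0082]]])

```text
clock: 4.15
tool_pos: [0.4485, 0.2846, 0.091]
ee_rot: [180.0, 0.0, 173.0]
wrist_force: [0.5, -0.3, -1.2]
width: 0.377
grasp_force: 79.5
```

>>> step_arm(targets=[[[-3.6, -27.1, 0.2, 0, 0, -0.0082], [-3.3, -27.1, 0.2, 0, 0, -0.0082], [-3.1, -27.2, 0.2, 0, 0, -0.0082], [-2.9, -27.2, 0.2, 0, 0, -0.0082], [-2.7, -27.2, 0.2, 0, 0, -0.0082]]])

```text
clock: 4.65
tool_pos: [0.4496, 0.1479, 0.09]
ee_rot: [180.0, 0.0, 175.3]
wrist_force: [0.9, 0.1, -1.2]
width: 0.376
grasp_force: 79.6
```

>>> step_arm(targets=[[[-2.4, -27.2, 0.2, 0, 0, -0.0082], [-2.2, -27.2, 0.2, 0, 0, -0.0082], [-2, -27.3, 0.2, 0, 0, -0.0082], [-1.8, -27.3, 0.2, 0, 0, -0.0082], [-1.5, -27.3, 0.2, 0, 0, -0.0082]]])

```text
clock: 5.15
tool_pos: [0.4506, 0.0113, 0.089]
ee_rot: [180.0, 0.0, 177.7]
wrist_force: [0.4, 0.2, -0.4]
width: 0.374
grasp_force: 79.6
```

>>> step_arm(targets=[[[0, 0, 8, 0, 0, 0], [0, 0, 12, 0, 0, 0], [0, 0, 12, 0, 0, 0], [0, 0, 12, 0, 0, 0], [0, 0, 6, 0, 0, 0]]])

```text
clock: 5.65
tool_pos: [0.4499, 0.0129, 0.0368]
ee_rot: [-180.0, -0.1, 177.7]
wrist_force: [0.5, -0.0, -0.0]
width: 0.372
grasp_force: 79.6
```

Run:
```python
from h import *
o=get_obs(); print(o['tool_pos'],o['ee_rot'],o['wrist_force'],o['width'],o['joint_positions'])
f=grab_frame('top')[:,:,::-1]; cv2.imwrite('pics/top1.png',f)
g=grab_frame('scene')[:,:,::-1]; cv2.imwrite('pics/scene1.png',g)
a=cv2.resize(f[130:290,350:450],None,fx=3.7,fy=3.7,interpolation=cv2.INTER_CUBIC)
b=cv2.resize(g[200:360,280:460],None,fx=2.3,fy=3.7*1,interpolation=cv2.INTER_CUBIC)
b=cv2.resize(g[220:380,260:430],None,fx=2.5,fy=2.5,interpolation=cv2.INTER_CUBIC); b=cv2.copyMakeBorder(b,0,a.shape[0]-b.shape[0],0,0,0)
cv2.imwrite('pics/pre.png',np.hstack([a,b]))
```

```text
[0.44986848 0.01287084 0.03675139] [-1.79979167e+02 -1.09383095e-01  1.77728596e+02] [ 0.51991989 -0.04862365 -0.00745925] 0.37242891984994553 [-15.68660018  23.19697733   6.85169018 129.64337075  -5.83656682
  27.54133309  83.52865557]
```

View pics/pre.png

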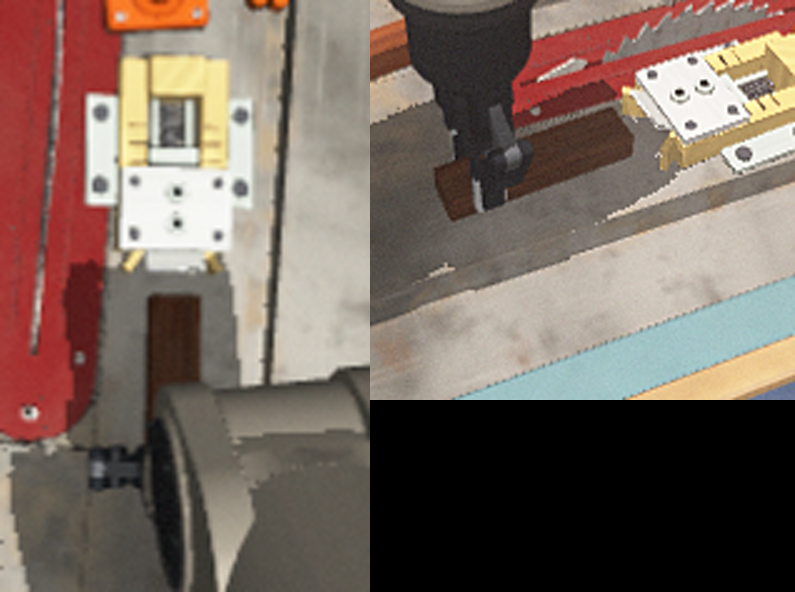

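The strip is held level in front of the mouth. In the left panel it spans columns 149-199 and its front end is at row 295; the mouth is at about row 268. The jig axis passes through the bushes at (177,190) and (176,223), and the strip's centre is at about column 174. I'll measure the offset precisely.

Run:
```python
from h import *
f=cv2.imread('pics/top1.png'); gr=cv2.cvtColor(f,cv2.COLOR_BGR2HSV).astype(float)
# strip edges per row, sub-pixel on saturation x darkness
rows=range(213,232); L=[];Rr=[]
sat=gr[...,1]
for r in rows:
    s=sat[r,380:415]; t=70
    i=np.where(s>t)[0]; a,b=i[0],i[-1]
    L.append([380+a-(s[a]-t)/(s[a]-s[a-1]),r]); Rr.append([380+b+(s[b]-t)/(s[b]-s[b+1]),r])
z=.032
PL,PR=ray(L,z,'top'),ray(Rr,z,'top')
print('w',np.median(PL[:,1]-PR[:,1]))
M=(PL+PR)/2; k=np.polyfit(M[:,0],M[:,1],1); print('strip yaw',np.degrees(np.arctan(k[0])))
col=sat[205:225,394]; print(col.round())
r=205+np.argmax(col>90); print('front x',ray([[394,r-.5]],z,'top'))
# jig: bushes/bridge plate edges (low saturation, bright) vs cheeks; plate rows
v=gr[...,2]
E=[]
for r in range(179,196):
    d=np.diff(v[r,375:420]); E.append((r,375+np.argmax(d[:15])+.5,375+25+np.argmin(d[25:])+.5))
E=np.array(E); print(E[::4])
A,B=ray(E[:,[1,0]],.033,'top'),ray(E[:,[2,0]],.033,'top')
J=(A+B)/2; print('plate w',np.median(A[:,1]-B[:,1]))
# jig axis from bushes/plate mid with yaw -2.3
yaw=np.radians(-2.3); n=np.array([-np.sin(yaw),np.cos(yaw)]); o=np.array([.593,.0068])
print('plate mid off',np.median((J[:,:2]-o)@n)*1000,'strip off',((M[:,:2]-o)@n*1000)[[0,9,18]])
```

```text
w 0.03534248691333669
strip yaw -2.223774930164511
[ 20.  20.  27.  20.  45. 121. 145. 145. 156. 148. 148. 145. 149. 152.
 155. 143. 154. 141. 145. 152.]
front x [[0.56211649 0.01470334 0.032     ]]
[[179.  382.5 407.5]
 [183.  382.5 413.5]
 [187.  382.5 412.5]
 [191.  381.5 412.5]
 [195.  381.5 407.5]]
plate w 0.07431100441194186
plate mid off -1.2792829919300048 strip off [0.25610852 0.27398321 0.04906951]
```

>>> step_arm(targets=[[[0, -0.4, 3, 0, 0, 0], [0, 0, 3, 0, 0, 0], [0, 0, 2, 0, 0, 0], [-4, 0, 0, 0, 0, 0], [-6, 0, 0, 0, 0, 0]]])

```text
clock: 6.25
tool_pos: [0.4608, 0.0115, 0.0305]
ee_rot: [-180.0, 0.0, 177.7]
wrist_force: [0.1, 0.7, -0.0]
width: 0.375
grasp_force: 79.6
```

>>> step_arm(targets=[[[-6, 0, 0, 0, 0, 0], [-6, 0, 0, 0, 0, 0], [-6, 0, 0, 0, 0, 0], [-6, 0, 0, 0, 0, 0], [-6, 0, 0, 0, 0, 0]]])

```text
clock: 6.75
tool_pos: [0.4908, 0.0105, 0.0302]
ee_rot: [180.0, -0.0, 177.7]
wrist_force: [-0.7, 2.0, -0.3]
width: 0.372
grasp_force: 79.6
```

>>> step_arm(targets=[[[0, 0, 0.9, 0, 0, 0], [0, 0, 0.8, 0, 0, 0], [0, 0, 0, 0, 0, 0], [-4, 0, 0, 0, 0, 0], [-5, 0, 0, 0, 0, 0]]])

```text
clock: 7.25
tool_pos: [0.4991, 0.01, 0.0285]
ee_rot: [-180.0, -0.1, 177.7]
wrist_force: [-3.0, 3.6, -1.4]
width: 0.373
grasp_force: 79.7
```

>>> step_arm(targets=[[[-5, 0, 0, 0, 0, 0], [-5, 0, 0, 0, 0, 0], [-5, 0, 0, 0, 0, 0], [-5, 0, 0, 0, 0, 0], [-5, 0, 0, 0, 0, 0]]])

```text
clock: 7.75
tool_pos: [0.5247, 0.009, 0.0285]
ee_rot: [180.0, -0.0, 177.7]
wrist_force: [-2.8, 3.5, -0.3]
width: 0.371
grasp_force: 79.7
```

>>> step_arm(targets=[[[0, 0.7, 0, 0, 0, 0], [-4, 0, 0, 0, 0, 0], [-4, 0, 0, 0, 0, 0], [-3, 0, 0, 0, 0, 0], [0, 0, 0, 0, 0, 0]]])

```text
clock: 8.25
tool_pos: [0.536, 0.0089, 0.0287]
ee_rot: [-180.0, 0.0, 177.6]
wrist_force: [0.7, 0.1, -0.8]
width: 0.371
grasp_force: 79.6
```

>>> step_arm(targets=[[[-2, 0, 0, 0, 0, 0], [-2, 0, 0, 0, 0, 0], [-2, 0, 0, 0, 0, 0], [-2, 0, 0, 0, 0, 0], [0, 0, 0, 0, 0, 0]]])

```text
clock: 8.75
tool_pos: [0.5432, 0.0087, 0.0284]
ee_rot: [-180.0, -0.1, 177.7]
wrist_force: [-3.2, 1.1, 0.1]
width: 0.373
grasp_force: 79.7
```

>>> step_arm(targets=[[[-2, 0, 0, 0, 0, 0], [-2, 0, 0, 0, 0, 0], [-2, 0, 0, 0, 0, 0], [0, 0, 0, 0, 0, 0], [0, 0, 0, 0, 0, 0]]])

```text
clock: 9.25
tool_pos: [0.5482, 0.0084, 0.0282]
ee_rot: [-180.0, -0.2, 177.7]
wrist_force: [-9.4, 0.5, 2.0]
width: 0.378
grasp_force: 79.9
```

Run:
```python
from h import *
o=get_obs(); print(o['tool_pos'],o['wrist_force'])
f=grab_frame('top')[:,:,::-1]; cv2.imwrite('pics/top2.png',f)
g=grab_frame('scene')[:,:,::-1]; cv2.imwrite('pics/scene2.png',g)
a=cv2.resize(f[140:205,370:425],None,fx=7,fy=7,interpolation=cv2.INTER_CUBIC)
b=cv2.resize(g[225:295,345:455],None,fx=3.6,fy=6.5,interpolation=cv2.INTER_CUBIC)
cv2.imwrite('pics/mid.png',np.hstack([a,b]))
```

```text
[0.54815507 0.00843445 0.02819849] [-9.41815338  0.53139359  2.00806653]
```

View pics/mid.png

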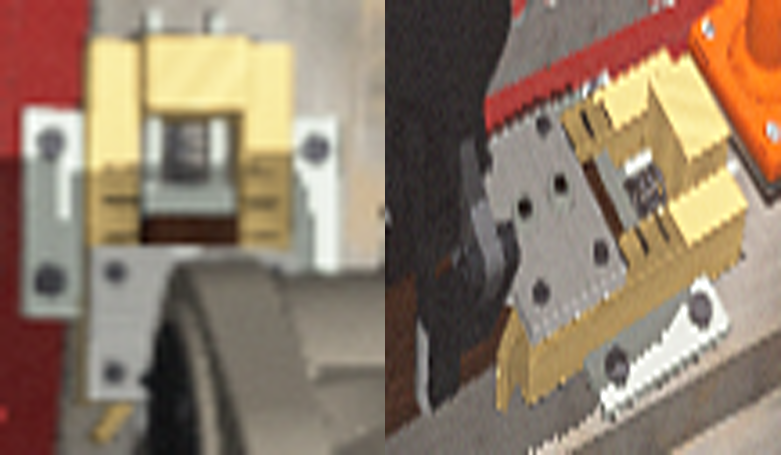

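The strip's front meets the steel pad at row 213, between the free tick (236) and the bold middle tick (200), so the stop is in by about 8 mm (9.4 N reading). It needs about 4 mm more.

>>> step_arm(targets=[[[-1.5, 0, 0, 0, 0, 0], [-1.5, 0, 0, 0, 0, 0], [-1, 0, 0, 0, 0, 0], [0, 0, 0, 0, 0, 0], [0, 0, 0, 0, 0, 0]]])

```text
clock: 9.85
tool_pos: [0.5514, 0.0083, 0.028]
ee_rot: [-180.0, -0.2, 177.7]
wrist_force: [-12.0, 1.2, 2.5]
width: 0.371
grasp_force: 80.0
```

```bash
cat > s.py <<'E'
from h import *
o=get_obs(); print(o['tool_pos'],o['wrist_force'],o['wrist_torque'])
f=np.mean([grab_frame('top')[:,:,::-1].astype(float) for _ in range(4)],0)
f=np.float32(f)
v=f[150:178].mean(2)
print('row  Ltick  slot(v, sat)')
for r in range(160,177):
    L=f[r,385:389].mean(); R=f[r,407:410].mean(); S=f[r,392:402].mean(0); print(r,round(float(L)),round(float(R)),S.round())
cv2.imwrite('pics/fin.png',cv2.resize(np.uint8(f[140:205,370:425]),None,fx=8,fy=8,interpolation=cv2.INTER_CUBIC))
E
python3 s.py
```

```text
[0.55142    0.00832312 0.02800682] [-12.02596451   1.15670353   2.522565  ] [0.07144787 2.35290525 0.05168087]
row  Ltick  slot(v, sat)
160 215 134 [138. 144. 143.]
161 214 133 [114. 118. 118.]
162 210 133 [90. 94. 94.]
163 151 131 [90. 95. 95.]
164 120 117 [86. 89. 89.]
165 132 124 [139. 147. 141.]
166 132 132 [153. 163. 156.]
167 133 132 [149. 157. 151.]
168 84 102 [141. 150. 144.]
169 114 102 [79. 88. 95.]
170 136 129 [24. 35. 58.]
171 136 137 [23. 34. 57.]
172 140 139 [23. 34. 58.]
173 104 108 [24. 36. 58.]
174 99 125 [28. 39. 59.]
175 153 133 [85. 92. 98.]
176 162 117 [ 95. 102. 105.]
```

View pics/fin.png

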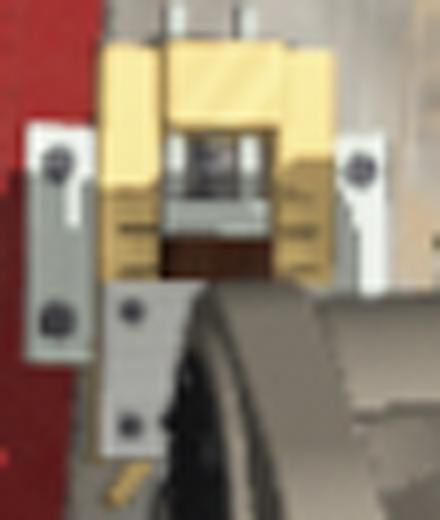

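The face edge is at row 169.0 and the bold tick at 168.45, so after parallax the stop is in by about 11 mm. One more millimetre.

>>> step_arm(targets=[[[-0.6, 0, 0, 0, 0, 0], [-0.6, 0, 0, 0, 0, 0], [0, 0, 0, 0, 0, 0], [0, 0, 0, 0, 0, 0], [0, 0, 0, 0, 0, 0]]])

```text
clock: 10.55
tool_pos: [0.5524, 0.0083, 0.0279]
ee_rot: [-180.0, -0.3, 177.7]
wrist_force: [-13.2, 0.0, 2.7]
width: 0.371
grasp_force: 80.0
```

>>> step_arm(targets=[[[0, 0, 0, 0, 0, 0], [0, 0, 0, 0, 0, 0], [0, 0, 0, 0, 0, 0], [0, 0, 0, 0, 0, 0], [0, 0, 0, 0, 0, 0]]])

```text
clock: 11.05
tool_pos: [0.5524, 0.0083, 0.0279]
ee_rot: [-180.0, -0.3, 177.7]
wrist_force: [-12.6, 0.9, 2.7]
width: 0.372
grasp_force: 80.0
```

```bash
python3 s.py | sed -n '1,2p;9,16p'
```

```text
[0.55239596 0.00827474 0.02794432] [-12.61234786   0.88991171   2.68004503] [0.07078979 2.54178959 0.05153116]
row  Ltick  slot(v, sat)
166 132 132 [150. 159. 152.]
167 132 132 [149. 158. 151.]
168 84 102 [100. 109. 110.]
169 115 102 [40. 49. 66.]
170 136 130 [23. 35. 58.]
171 136 138 [23. 34. 57.]
172 140 139 [24. 35. 58.]
173 104 108 [24. 35. 58.]
```

```bash
python3 -c "
from bench import *
print(close_job())"
```

```text
the job is handed in; nothing more can be done
None
```

The strip is under the bridge, broad face down, and the gripper is still holding it with 80 N. It pushes the stop in by about 12 mm with a steady 12.6 N or so, and the job was handed in at about 11 s; the judge's verdict was not shown.

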